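# Dry-fit a cast offset lever on its two-pin fixture, then hold it level above the pins

## Task

Pick the blue cast lever up by its balance point (the yellow stripe) and dry-fit it: lower it gently over the fixture's two pins until you feel it sit fully down on both rest rings. Then lift it off again and finish while still holding it by the stripe, level and still, its two bores in line with the pins and about 2 cm clear above the taller pin, so that the shims can be slipped on. Do not ram it down and leave the other things on the bench where they are.

Things in the scene. Friction and masses are not known exactly. Their poses are not given: they have to be found in the camera images.
- lever: Blue cast offset lever with bright boss faces, 0.5 to 0.8 kg, 230 mm long, lying flat. Origin: under the balance point, on the centre line of the straight arm, in the underside plane of both bosses. x along the straight arm from the heavy big boss towards the small eye, z up. Gripped far from the balance point it tips in the fingers. A pinch lug behind the big boss reaches to x=-86 mm
- lever_balance (a point): balance point: middle of the 10 mm wide yellow stripe round the straight arm, 17.5 mm above the underside plane (lever x=0, y=0). The arm there is 16 mm wide (y) with flat vertical sides, its lower edge 7 mm and its top 28 mm above the underside plane; free for fingers from x=-12 to x=40 mm, where the arm bends
- lever_bore (a point): centre of the 30 mm through bore at the underside of the big boss (53 mm diameter, 34 mm high), at lever x=-46 y=0 mm
- lever_eye (a point): centre of the 14 mm through bore at the underside of the small eye (30 mm diameter, 20 mm high), at lever x=129 y=-26 mm
- fixture: Two-pin fixture fixed on the bench: dark steel plate 262 x 88 x 12 mm (its x from -97 to 165, y from -52 to 36 mm), two bright rest rings with tops 26 mm above the bench, a pin standing out of each. Origin on the bench, axes laid out as the lever's: with the lever seated both origins share x, y and yaw and the lever's is 26 mm higher
- big_pin_seat (a point): centre of the big rest ring's top face (52 mm ring), at fixture x=-46 y=0 mm; the pin in it is 27 mm in diameter for 20 mm, then tapers to a 13 mm wide nose 36 mm above the ring
- small_pin_seat (a point): centre of the small rest ring's top face (32 mm ring), at fixture x=129 y=-26 mm; the pin in it is 10 mm in diameter for 15 mm, then tapers to a 4 mm wide nose 26 mm above the ring
- big_pin_tip (a point): top of the big, taller pin on its axis, 62 mm above the bench
- small_pin_tip (a point): top of the small pin on its axis, 52 mm above the bench
- grease_tin: bystander: round tin, white lid and green body, 66 mm wide, 34 mm high; origin under its centre
- bush_1: bystander: steel flanged bush, 28 mm wide, 22 mm high; origin under its centre
- bush_3: bystander: flat steel bush, 32 mm wide, 12 mm high; origin under its centre
- gauge_block_20: bystander: steel gauge block, 9 x 30 mm, 20 mm high; origin under its centre
- tape_roll: bystander: roll of yellow tape lying flat, 83 mm wide, 18 mm high; origin under its centre

How it is judged:
By the outcome, as a careful person would: the job done as asked, in the order asked, and still so for the second after the job is handed in, while the arm keeps its last pose, push and grip.
It also fails if it takes over 51 s, if anything falls off the work surface, if the arm or the gripper's body presses on something with over 40 N, if the wrist force passes 120 N, or if a joint passes its speed limit or range.

## Robot

A 7-joint arm with a two-finger parallel gripper is mounted at the origin on a cart in front of the work surface, level with it; the furniture and walls round the work are solid. World frame = base frame: x ahead of the robot, y to its left, z up, the work surface at z = 0. Lengths are in mm, angles in rad, forces in N, time in s.
With the tool pointing down it reaches from about 400 to 850 mm from the base axis. Payload 4.4 kg.
Tool frame: the origin (TCP) lies at the centre of the arm's flange, where the gripper is bolted on; the fingertips stand 199 mm ahead of it and the grasp point (between the pads) lies 180 mm ahead of it (env.tip_reach is the distance from the TCP to the fingertips, in mm); z points along the fingers, y is the line along which they close (so a half turn about z gives the same grasp; the last joint's range is limited). The gripper opens to 94 mm and grips with 3 to 60 N. Pads are 16 mm wide; open, the fingers measure 119 mm over their backs; the gripper's body (75 mm by 177 mm) begins 78 mm behind the grasp point.
Start: joints at [-1.344, 0.628, 0.038, 1.517, -0.027, 0.996, -0.02], TCP at [187.593, 622.354, 404.678] pointing down, gripper open.
Joint ranges: [-3.06, 3.06], [-0.37, 2.12], [-1.25, 1.32], [0.18, 2.47], [-1.1, 4.24], [0.23, 1.98], [-2.94, 2.94]. Speed limits (rad/s): [2.57, 2.57, 3.14, 3.14, 3.14, 3.14, 3.14].

## Interface

Orientations are given as a unit quaternion [x, y, z, w].
In Python, from plant import env gives the robot as it stands.
- The arm moves only by the tool jog_arm, never from a script. Its argument "moves" is a list that holds one entry, the list of rows, each a list of 5 numbers: the shift along the tool's x, y, z in mm, then the turn about the tool's z in degrees, then the opening, from 0 (shut) to 1 (fully open). A call has 1 to 10 rows; each row shifts and turns the commanded pose from where the row before left it, along the tool's axes as they then stand; what a row does not reach is not made up. A row lasts 1/10 s, in which the tool goes at most 50 mm and 8.59 degrees, less where a joint would pass 70% of its speed; a pose out of reach is approached as far as the arm can. A call is refused whole if a number of a shift passes 50 or a number of a turn 8.59, either way. A call with a gripper value outside its range is refused whole. The fingers move at their own pace and stop on an object; "newtons" is the grip in N (left out, the last holds). Time passes only in rows, so rows that do not move let the fingers close. It gives the time, the measured TCP pose, the force, the opening and the grip force at its end, in the units of the state.
- env.sense(): the state, without advancing time (a new reading comes with each control period).
- env.capture(name): name is "side" or "top"; returns the picture (480x640x3 uint8, red, green, blue); there is no depth.
- env.camera_info(name): a dict with "fx", "fy", "cx", "cy" (pixels), "D" ([k1, k2, p1, p2, k3] as OpenCV has them; the pictures are not rectified), "cam_to_world" (4x4, takes a point from camera to world coordinates). Camera axes: x right, y up, looking along -z (the intrinsics and any distortion apply to the point x, -y, -z); pixel columns grow to the right and rows downward; lengths in mm; the calibration is good to about 2 mm. A picture is of the moment at which its call begins. camera_info takes no time and is no camera call.
- env.hand_in(): hands the job in; it is judged then, once.
The state is a dict: "clock": time; "joints": joint angles; "joint_vel": joint speeds; "joint_efforts": joint torques, N m; "position": TCP position; "ee_rot": TCP orientation; "wrist_force": force on the tool from outside, world axes, zero at the start; "ft_torque": the same for the moment, N m; "grip_width": finger opening in mm; "grasp_force": force on a finger pad.
Only numpy, scipy, OpenCV 4.12 (cv2) and the standard library are available. Lean on these libraries where they do the work, as an engineer would, in place of code of your own. Each camera call takes 0.05 s, during which the arm holds its last target. There are 200 camera calls.

## Working session

There is one attempt and no reset: what is moved stays moved. The work goes in short steps, Python scripts to look and compute and a tool call to move; the robot and the scene stay as the last step left them, time stands still between calls to the robot, and variables do not carry over. Pictures are saved under pics/ and viewed, at most 10 in all, crops included, and the job is handed in when it is done.

Besides the shell and the picture viewer there is one more tool, called after "Request:" as name(argument=value, ...) on one line, values as JSON. jog_arm: Moves the arm, as the interface text tells. Its arguments: {"type":"object","properties":{"moves":{"type":"array","items":{"type":"array","items":{"type":"array","items":{"type":"number"}}}},"newtons":{"type":"number"}},"required":["moves"]}

```bash
ls; mkdir -p pics
python3 - <<'E'
from plant import env
import cv2,numpy as np
for n in("top","side"):
    im=env.capture(n); cv2.imwrite(f"pics/{n}0.png",im[:,:,::-1]); c=env.camera_info(n); print(n,c["fx"],c["fy"],c["cx"],c["cy"],c["D"],np.round(c["cam_to_world"],3).tolist())
print(env.sense())
E
```

```text
pics
top 619.8944788475809 619.8944788475809 320.8178259099162 245.3255836419921 [-0.03689073  0.          0.          0.          0.        ] [[-0.012, 0.99, -0.139, 394.924], [-1.0, -0.016, -0.027, 0.155], [-0.029, 0.139, 0.99, 1211.561], [0.0, 0.0, 0.0, 1.0]]
side 530.9778217232131 530.9778217232131 315.34179750195193 236.7374034321325 [-0.13280747  0.          0.          0.          0.        ] [[0.97, 0.154, -0.191, 315.612], [-0.245, 0.591, -0.768, -829.5], [-0.006, 0.792, 0.611, 754.885], [0.0, 0.0, 0.0, 1.0]]
{'clock': 0.1, 'joints': array([-1.3437772 ,  0.62922119,  0.03846021,  1.51824226, -0.02701387,
        0.99630673, -0.01999676]), 'joint_vel': array([ 8.23639020e-05, -1.81983748e-03, -1.01685805e-03, -2.20665108e-03,
       -4.43194101e-04,  1.16849144e-04, -2.74043156e-04]), 'joint_efforts': array([ 3.34888988e-03, -5.50799167e+01,  1.14746723e+00, -1.87118876e+01,
       -5.22180274e-02,  1.91585493e-02,  4.17430920e-05]), 'position': array([187.52261064, 622.09401299, 403.87535009]), 'ee_rot': array([ 1.45895031e-01,  9.89299728e-01, -8.21612535e-04, -1.15186622e-04]), 'wrist_force': array([ 0.78790734, -0.88772587, -1.15325142]), 'ft_torque': array([ 0.0365623 , -0.02299733,  0.01681111]), 'grasp_force': 0.0, 'grip_width': 94.13680667935462}
```

View pics/top0.png

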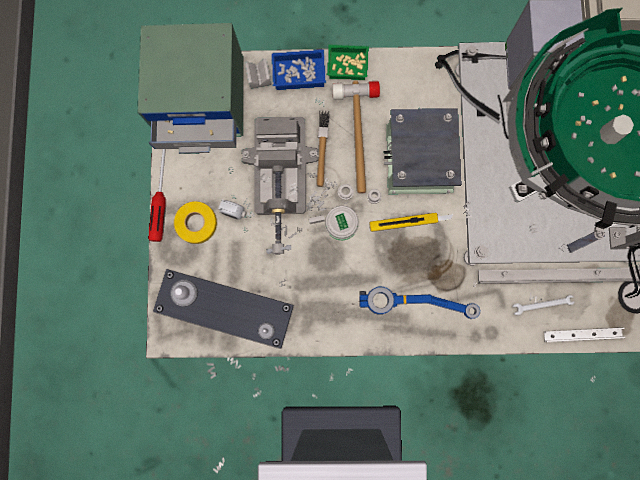

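View pics/side0.png

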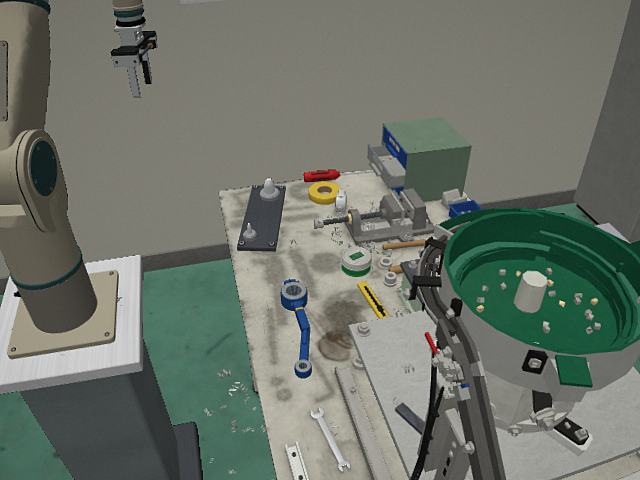

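The top view shows the fixture at lower left, with its big pin at about (183,291) and small pin at (266,330). The lever's big boss is at (381,300), its stripe at (404,299) and its eye at (473,311). The side view shows the same things, with the pins at (268,187) and (249,232), the boss at (293,293) and the eye at (303,368). Next I zoom in.

Run:
```python
import cv2,numpy as np
t=cv2.imread("pics/top0.png");s=cv2.imread("pics/side0.png")
def crop(im,x,y,w,h,k): return cv2.resize(im[y:y+h,x:x+w],None,fx=k,fy=k,interpolation=cv2.INTER_CUBIC)
a=crop(t,150,262,150,90,5)[:300] if 0 else crop(t,150,262,160,90,5)[:, :800]
b=crop(t,350,280,160,60,5)
a=cv2.resize(a,(480,270)); 
A=crop(t,150,262,80,60,5);B=crop(t,240,300,80,60,5)
C=crop(t,355,275,80,60,5);D=crop(t,425,275,80,60,5)
cv2.imwrite("pics/z1.png",np.vstack([np.hstack([A,B]),np.hstack([C,D])]))
A=crop(s,235,165,80,60,5);B=crop(s,215,205,80,60,5)
C=crop(s,260,265,80,60,5);D=crop(s,260,330,80,60,5)
cv2.imwrite("pics/z2.png",np.vstack([np.hstack([A,B]),np.hstack([C,D])]))
```

```text
(no output)
```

View pics/z1.png

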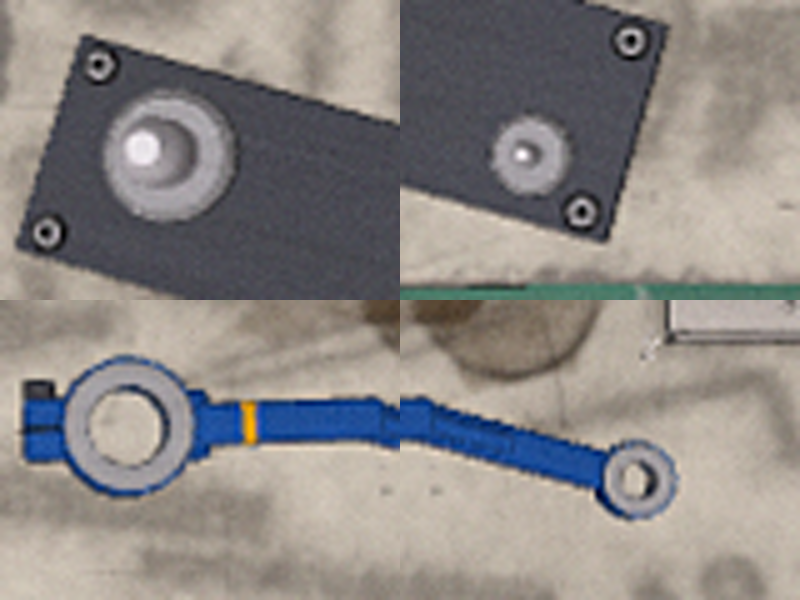

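View pics/z2.png

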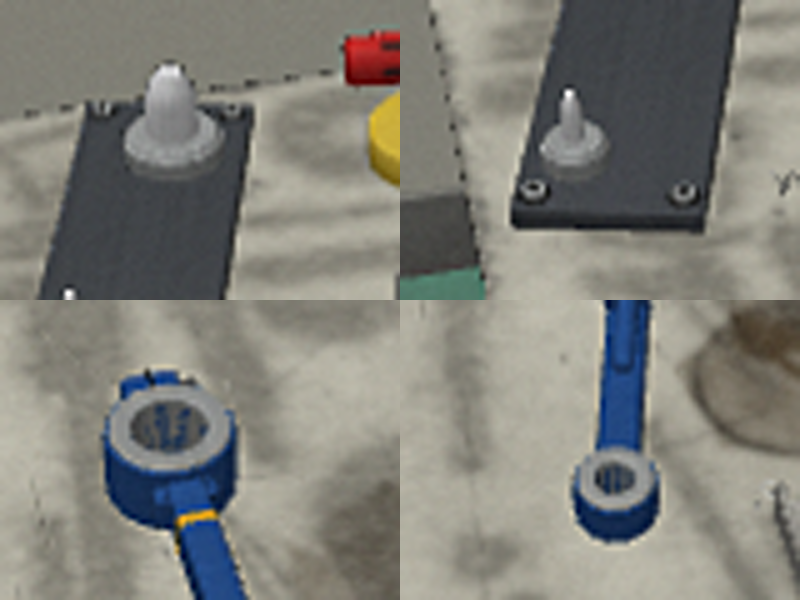

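The zooms show the ring discs, pin tips and bright boss faces clearly. I'll fit ellipses to the boss faces (holes in the blue mask) and the rest rings (bright on the dark plate), and cast rays from both views.

```bash
cat > h.py <<'E'
import cv2,numpy as np
from plant import env
def ray(n,px):
    c=env.camera_info(n);K=np.array([[c["fx"],0,c["cx"]],[0,c["fy"],c["cy"]],[0,0,1.]])
    p=cv2.undistortPoints(np.array([[px]],float),K,np.array(c["D"],float))[0,0]
    T=np.array(c["cam_to_world"]); return T[:3,3],T[:3,:3]@[p[0],-p[1],-1.]
def onz(n,px,z):
    o,d=ray(n,px); return (o+d*(z-o[2])/d[2])[:2]
def blue_holes(im,box):   # ellipses of boss faces: (centre, axes), large first
    x,y,w,h=box; hsv=cv2.cvtColor(im[y:y+h,x:x+w],cv2.COLOR_RGB2HSV)
    hsv=cv2.resize(hsv,None,fx=4,fy=4,interpolation=cv2.INTER_LINEAR)
    m=cv2.inRange(hsv,(98,110,40),(122,255,255))
    cs,hi=cv2.findContours(m,cv2.RETR_CCOMP,cv2.CHAIN_APPROX_NONE)
    out=[]
    for c,q in zip(cs,hi[0]):
        if q[3]>=0 and cv2.contourArea(c)>500:
            e=cv2.fitEllipse(cv2.convexHull(c)); out.append((np.array([x,y])+(np.array(e[0])-1.5)/4,np.array(e[1])/4))
    return sorted(out,key=lambda e:-e[1][0])
def ring(im,box,lo):      # bright blob on dark plate
    x,y,w,h=box; g=cv2.cvtColor(im[y:y+h,x:x+w],cv2.COLOR_RGB2GRAY)
    g=cv2.resize(g,None,fx=4,fy=4,interpolation=cv2.INTER_LINEAR)
    cs,_=cv2.findContours((g>lo).astype(np.uint8),cv2.RETR_EXTERNAL,cv2.CHAIN_APPROX_NONE)
    c=max(cs,key=cv2.contourArea); e=cv2.fitEllipse(cv2.convexHull(c))
    return np.array([x,y])+(np.array(e[0])-1.5)/4,np.array(e[1])/4
E
python3 - <<'E'
from h import *
t=cv2.imread("pics/top0.png")[:,:,::-1].copy();s=cv2.imread("pics/side0.png")[:,:,::-1].copy()
for n,im,b in(("top",t,(350,280,150,60)),("side",s,(260,265,80,125))):
    for (p,a),z in zip(blue_holes(im,b),(34,20)): print(n,"lever",p.round(2),a.round(2),z,onz(n,p,z).round(1))
for lo in(110,125,140):
  for b,z in(((169,278,30,30),26),((256,320,20,20),26)):
    p,a=ring(t,b,lo); print("ring",lo,p.round(2),a.round(2),onz("top",p,z).round(1))
# plate corners: dark mask
hsv=cv2.cvtColor(t,cv2.COLOR_RGB2GRAY);m=np.zeros_like(hsv);m[262:352,148:300]=(hsv[262:352,148:300]<100)
m=cv2.morphologyEx(m,cv2.MORPH_OPEN,np.ones((3,3)))
cs,_=cv2.findContours(m,cv2.RETR_EXTERNAL,cv2.CHAIN_APPROX_NONE);c=max(cs,key=cv2.contourArea)
P=cv2.boxPoints(cv2.minAreaRect(c));W=[onz("top",p,12) for p in P];print("corners",P.round(1).tolist(),np.round(W,1).tolist(),[np.linalg.norm(W[i]-W[i-1]).round(1) for i in range(4)])
# tips: view pixel estimates from the zooms
for nm,pt,ps,z in(("bigtip",(150+(143-2)/5,262+(147-2)/5),(235+(169-2)/5,165+(66-2)/5),62),("smalltip",(240+(124-2)/5,300+(153-2)/5),(215+(169-2)/5,205+(92-2)/5),52)):
    print(nm,onz("top",pt,z).round(1),onz("side",ps,z).round(1))
E
```

```text
ring 110 [183.05 292.92] [25.5  25.73] [473.4 299.3]
ring 110 [265.46 330.66] [15.38 15.73] [399.5 139.9]
ring 125 [182.73 293.14] [24.25 24.71] [473.  299.9]
ring 125 [265.44 330.76] [14.12 14.84] [399.3 139.9]
ring 140 [182.49 292.89] [22.89 23.91] [473.5 300.4]
ring 140 [265.36 330.65] [13.43 13.87] [399.5 140. ]
corners [[152.5, 312.20001220703125], [165.0, 268.1000061035156], [293.70001220703125, 304.3999938964844], [281.29998779296875, 348.5]] [[437.6, 362.2], [523.5, 339.6], [449.2, 86.7], [365.4, 111.1]] [np.float64(261.4), np.float64(88.8), np.float64(263.6), np.float64(87.4)]
bigtip [474.7 299.5] [477. 306.]
smalltip [400.3 138.8] [401.4 141.6]
```

Run:
```python
from h import *
import h
t=cv2.imread("pics/top0.png")[:,:,::-1].copy();s=cv2.imread("pics/side0.png")[:,:,::-1].copy()
for n,im,b in(("top",t,(350,280,150,60)),("side",s,(260,265,80,125))):
  x,y,w,hh=b; r=im[y:y+hh,x:x+w].astype(int); 
  d=np.clip(r[:,:,2]-r[:,:,0]+0,0,255).astype(np.uint8)
  d=cv2.resize(d,None,fx=4,fy=4,interpolation=cv2.INTER_LINEAR)
  for th in(25,40,60):
    cs,hi=cv2.findContours((d>th).astype(np.uint8),cv2.RETR_CCOMP,cv2.CHAIN_APPROX_NONE)
    for c,q in zip(cs,hi[0]):
      if cv2.contourArea(c)>400 and q[3]>=0:
        e=cv2.fitEllipse(cv2.convexHull(c)); p=np.array([x,y])+(np.array(e[0])-1.5)/4; z=34 if max(e[1])/4>17 else 20
        print(n,th,p.round(2),np.round(np.array(e[1])/4,1),z,onz(n,p,z).round(1))
hsv=cv2.cvtColor(t,cv2.COLOR_RGB2HSV)[280:320,390:420]; m=cv2.inRange(hsv,(15,150,120),(30,255,255))
yy,xx=np.nonzero(m);p=(390+xx.mean(),280+yy.mean());print("stripe",len(xx),p,onz("top",p,28))
```

```text
top 25 [380.39 299.65] [25.6 26.3] 34 [455.  -79.2]
stripe 19 (np.float64(404.42105263157896), np.float64(298.8421052631579)) [ 456.12235109 -125.19341739]
```

Run:
```python
from h import *
t=cv2.imread("pics/top0.png")[:,:,::-1].copy();s=cv2.imread("pics/side0.png")[:,:,::-1].copy()
g=t[300:322,463:482].astype(int); 
d=np.clip(g[:,:,2]-g[:,:,0]+60,0,255).astype(np.uint8);d=cv2.resize(d,None,fx=4,fy=4)
for th in(50,60,65,70,80):
  cs,hi=cv2.findContours((d>th).astype(np.uint8),cv2.RETR_CCOMP,cv2.CHAIN_APPROX_NONE)
  for c,q in zip(cs,hi[0]):
    if cv2.contourArea(c)>150:
      e=cv2.fitEllipse(cv2.convexHull(c));p=np.array([463,300])+(np.array(e[0])-1.5)/4
      print(th,"hole" if q[3]>=0 else "out",p.round(2),np.round(np.array(e[1])/4,1),onz("top",p,20).round(1))
F=np.array([473.3,299.6]);f=np.array([399.4,139.9])
eye=onz("top",(471.6,310.6),20);B=np.array([455,-79.2])
def pose(b,e):
    v=e-b; yaw=np.arctan2(v[1],v[0])-np.arctan2(-26,175); R=np.array([[np.cos(yaw),-np.sin(yaw)],[np.sin(yaw),np.cos(yaw)]])
    return (b+e)/2-R@[41.5,-13],np.degrees(yaw),np.linalg.norm(v)
print(eye,"lever",pose(B,eye),"fixture",pose(F,f))
# corner-based fixture: plate centre at fixture (34,-8)
W=np.array([[437.6,362.2],[523.5,339.6],[449.2,86.7],[365.4,111.1]]);u=(W[2]+W[3]-W[0]-W[1]);y=np.arctan2(u[1],u[0]);c=W.mean(0)
R=np.array([[np.cos(y),-np.sin(y)],[np.sin(y),np.cos(y)]]);print("plate",c-R@[34,-8],np.degrees(y))
for nm,ps in(("boss",(260+(166-2)/5,265+(129-2)/5)),("eye",(260+(216-2)/5,330+(179-2)/5))): print(nm,onz("side",ps,34 if nm=="boss" else 20))
print("side rings",onz("side",(235+(173-2)/5,165+(140-2)/5),26),onz("side",(215+(173-2)/5,205+(144-2)/5),26))
```

```text
50 out [470.98 310.25] [16.8 19.5] [ 432.9 -252. ]
50 hole [471.44 310.48] [6.2 7.4] [ 432.5 -252.8]
60 out [470.88 310.23] [16.3 19.5] [ 433.  -251.8]
60 hole [472.01 310.33] [13.  13.3] [ 432.8 -253.9]
65 out [470.9  310.22] [16.2 19.4] [ 433.  -251.8]
65 hole [472.14 310.34] [13.4 13.9] [ 432.7 -254.2]
70 out [470.8  310.17] [16.  19.2] [ 433.1 -251.6]
80 out [468.02 310.86] [10.6 16.8] [ 431.9 -246.3]
[ 432.25267192 -253.13033945] lever (array([ 455.90036473, -124.44469252]), np.float64(-89.00038946877488), np.float64(175.41152731563997)) fixture (array([460.52645144, 255.8989861 ]), np.float64(-106.38129398790005), np.float64(175.96959964721182))
plate [461.09719112 255.31571719] -106.20780603723958
boss [455.12444929 -79.18738275]
eye [ 434.24179813 -253.90028917]
side rings [474.79004929 293.65498773] [400.45465689 137.26054426]
```

Request:
jog_arm(moves=[[[-20,-15,0,0,1],[-38,-28,0,0,1],[-38,-28,0,0,1],[-38,-28,0,0,1],[-38,-28,0,0,1],[-38,-28,0,0,1],[-38,-28,0,0,1],[-38,-28,0,0,1],[-38,-28,0,0,1],[-38,-28,0,0,1]]])

```text
clock: 1.1
position: [457.9, 260.5, 404.5]
ee_rot: [0.146, 0.989, -0.0, -0.0]
wrist_force: [0.6, 1.2, -1.2]
grip_width: 93.9
grasp_force: 0.0
```

Request:
jog_arm(moves=[[[0,0,0,8,1],[0,0,0,8,1],[0,0,0,8,1],[0,0,0,8,1],[0,0,0,8,1],[0,0,0,8,1],[0,0,0,8,1],[0,0,0,8,1],[0,0,0,8,1],[0,0,0,0,1]]])

```text
clock: 2.1
position: [456.9, 262.4, 404.3]
ee_rot: [0.7, 0.715, -0.0, 0.0]
wrist_force: [-0.4, -0.3, 0.5]
grip_width: 94.1
grasp_force: 0.0
```

Request:
jog_arm(moves=[[[-20,-1,0,0,1],[-41,-1,5,0,1],[-41,-1,10,0,1],[-41,-1,10,0,1],[-41,-1,15,0,1],[-41,-1,20,0,1],[-41,-1,20,0,1],[-41,-1,20,0,1],[-41,-1,20,0,1],[-39,0,10,0,1]]])

```text
clock: 3.1
position: [455.7, -126.5, 273.2]
ee_rot: [0.698, 0.716, -0.0, -0.001]
wrist_force: [1.2, 0.6, 0.5]
grip_width: 93.7
grasp_force: 0.0
```

Run:
```python
from h import *
s=env.sense();print(s["position"],s["ee_rot"],s["joints"].round(2),s["wrist_force"])
a=env.capture("top")[240:360,310:510];b=env.capture("side")[200:400,200:400]
A=cv2.resize(a,(800,480)) ;B=cv2.resize(b,(590,590))
cv2.imwrite("pics/p1.png",B[:,:,::-1])
```

```text
[ 455.669847   -126.45792446  273.15364447] [ 6.98258536e-01  7.15844735e-01 -3.74302453e-04 -1.09165947e-03] [ 0.05  0.61  0.24  2.12 -0.33  0.44  0.57] [1.24687828 0.63924173 0.46431215]
```

View pics/p1.png

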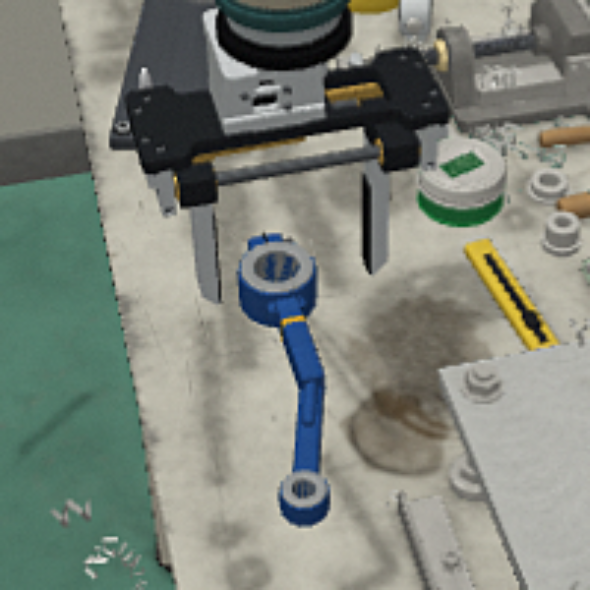

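The fingers straddle the arm at the stripe (stripe at about (293,321) in the crop). Lowering.

Request:
jog_arm(moves=[[[1,0,10,0,1],[0,0,15,0,1],[0,0,15,0,0.6],[0,0,12,0,0.5],[0,0,8,0,0.4],[0,0,5,0,0.3],[0,0,4,0,0.3],[0,0,0,0,0.3],[0,0,0,0,0.3]]])

```text
clock: 4.1
position: [456.5, -123.9, 205.9]
ee_rot: [0.699, 0.715, 0.0, 0.0]
wrist_force: [0.2, -0.0, 0.0]
grip_width: 41.3
grasp_force: 0.0
```

Request:
jog_arm(moves=[[[0,0,0,0,0.2],[0,0,0,0,0.15],[0,0,0,0,0.1],[0,0,0,0,0],[0,0,0,0,0],[0,0,0,0,0],[0,0,0,0,0],[0,0,0,0,0]]], newtons=40)

```text
clock: 4.9
position: [456.6, -123.9, 205.9]
ee_rot: [0.7, 0.715, 0.0, 0.0]
wrist_force: [1.3, 0.5, 5.0]
grip_width: 15.8
grasp_force: 40.0
```

Request:
jog_arm(moves=[[[0,0,-4,0,0],[0,0,-8,0,0],[0,0,-12,0,0],[0,0,-20,0,0],[0,0,-20,0,0],[0,0,-20,0,0],[0,0,-16,0,0],[0,0,0,0,0],[0,0,0,0,0],[0,0,0,0,0]]])

```text
clock: 5.9
position: [455.9, -123.6, 305.0]
ee_rot: [0.699, 0.715, -0.0, -0.001]
wrist_force: [0.1, 0.3, -5.5]
grip_width: 15.5
grasp_force: 40.0
```

Run:
```python
from h import *
s=env.sense();print(s["position"],s["ee_rot"].round(4),s["wrist_force"],s["ft_torque"])
a=env.capture("top");b=env.capture("side");cv2.imwrite("pics/t2.png",a[:,:,::-1]);cv2.imwrite("pics/s2.png",b[:,:,::-1])
A=cv2.resize(a[260:350,340:490],(600,360));B=cv2.resize(b[190:360,240:390],(600,680))[:,:]
B=cv2.resize(b[220:380,220:400],(675,600))
cv2.imwrite("pics/p2.png",B[:,:,::-1])
```

```text
[ 455.87490487 -123.61300951  305.03337014] [ 6.995e-01  7.147e-01 -4.000e-04 -8.000e-04] [ 0.08812571  0.31326805 -5.46821048] [-0.05252634  0.02123155 -0.0302829 ]
```

View pics/p2.png

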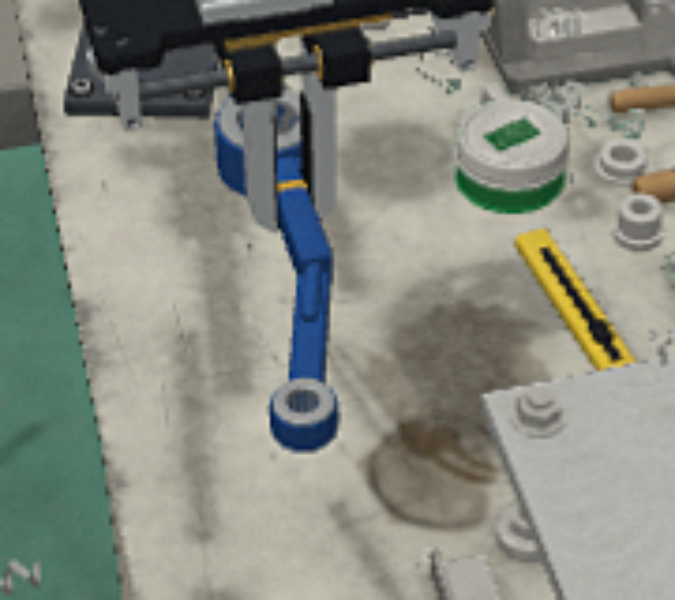

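The lever is held at the stripe (crop (290,186)) and looks level. The wrist reads 5.5 N. Moving it over the fixture.

Request:
jog_arm(moves=[[[10,0,0,0,0],[25,1,0,0,0],[40,1,0,0,0],[46,2,0,0,0],[46,2,0,0,0],[46,2,0,0,0],[46,2,0,0,0],[46,2,0,0,0],[44,1,0,0,0],[25,0,0,0,0]]])

```text
clock: 7.0
position: [459.9, 255.6, 304.9]
ee_rot: [0.698, 0.717, 0.0, -0.001]
wrist_force: [0.9, 0.1, -5.3]
grip_width: 15.5
grasp_force: 40.0
```

Request:
jog_arm(moves=[[[5,0,0,2,0],[0,0,0,3.5,0],[0,0,0,4,0],[0,0,0,4,0],[0,0,0,3,0],[0,0,0,1,0],[0,0,0,0,0],[0,0,0,0,0],[0,0,0,0,0]]])

```text
clock: 7.9
position: [461.1, 255.4, 305.6]
ee_rot: [0.8, 0.6, -0.0, -0.0]
wrist_force: [-0.5, -0.1, -4.4]
grip_width: 16.0
grasp_force: 40.0
```

Run:
```python
from h import *
s=env.sense();print(s["position"],s["ee_rot"].round(4),s["wrist_force"],s["ft_torque"]);a=np.degrees(2*np.arctan2(s["ee_rot"][1],s["ee_rot"][0]));print("toolx",a)
a=env.capture("top");b=env.capture("side");cv2.imwrite("pics/t3.png",a[:,:,::-1]);cv2.imwrite("pics/s3.png",b[:,:,::-1])
A=cv2.resize(a[255:355,145:305],(480,300),interpolation=cv2.INTER_CUBIC);B=cv2.resize(b[150:250,200:320],(360,300),interpolation=cv2.INTER_CUBIC)
A=cv2.resize(a[255:355,145:305],(800,500),interpolation=cv2.INTER_CUBIC)[:300]
A=cv2.resize(a[255:355,150:300],(450,300),interpolation=cv2.INTER_CUBIC)
B=cv2.resize(b[150:250,200:330],(780,600),interpolation=cv2.INTER_CUBIC)
C=np.zeros((600,800,3),np.uint8);C[:300,:450]=A;C[300:,:390]=cv2.resize(B,(390,300));C[300:,400:800]=cv2.resize(a[310:349,250:302],(400,300),interpolation=cv2.INTER_CUBIC)
C[:300,460:800]=cv2.resize(a[270:315,165:216],(340,300),interpolation=cv2.INTER_CUBIC)
cv2.imwrite("pics/p3.png",C[:,:,::-1])
```

```text
[461.14359776 255.38578514 305.57466954] [ 7.999e-01  6.001e-01 -1.000e-04 -1.000e-04] [-0.48594751 -0.07525183 -4.40596821] [-0.10860615  0.07670614  0.02715738]
toolx 73.7597364214889
```

View pics/p3.png

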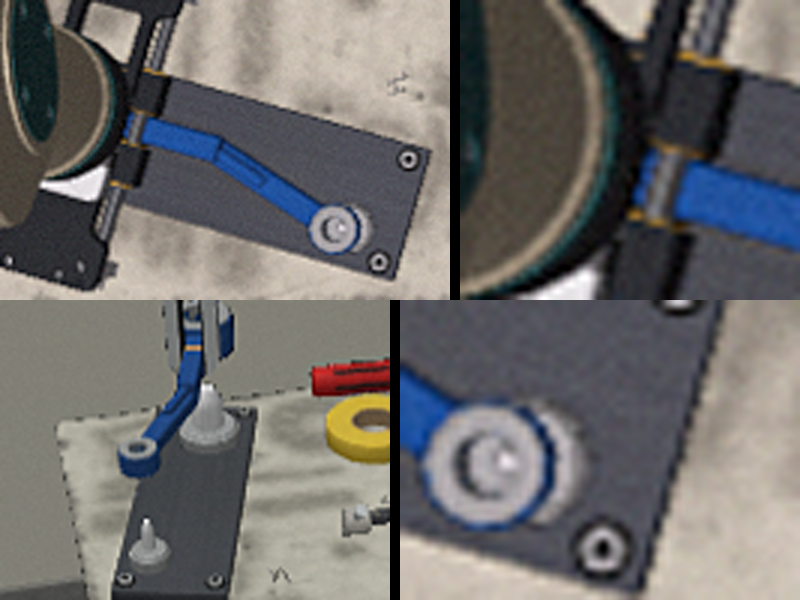

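The top view shows the eye at about (261.3,330.8), with the small pin visible through it. The boss is hidden by the gripper. The side view shows the eye at about (246,199). Measuring the eye and the small pin in both views.

```bash
cat >> h.py <<'E'
def chroma_hole(im,box,th,k=4):   # ellipse of the grey face inside a blue outline
    x,y,w,hh=box; r=im[y:y+hh,x:x+w].astype(int); d=np.clip(r[:,:,2]-r[:,:,0]+60,0,255).astype(np.uint8)
    d=cv2.resize(d,None,fx=k,fy=k,interpolation=cv2.INTER_CUBIC)
    cs,hi=cv2.findContours((d>60+th).astype(np.uint8),cv2.RETR_CCOMP,cv2.CHAIN_APPROX_NONE)
    o=[]
    for c,q in zip(cs,hi[0]):
        if cv2.contourArea(c)>300:
            e=cv2.fitEllipse(cv2.convexHull(c)); o.append(("hole" if q[3]>=0 else "out",(np.array([x,y])+(np.array(e[0])-1.5)/4).round(2),np.round(np.array(e[1])/4,1)))
    return o
def tri(pt,ps):
    (o1,d1),(o2,d2)=ray("top",pt),ray("side",ps)
    A=np.stack([d1,-d2],1);t=np.linalg.lstsq(A,o2-o1,rcond=None)[0]
    p,q=o1+d1*t[0],o2+d2*t[1]; return (p+q)/2,p-q
E
python3 - <<'E'
from h import *
t=cv2.imread("pics/t3.png")[:,:,::-1].copy();s=cv2.imread("pics/s3.png")[:,:,::-1].copy()
for th in(0,10,20): print(th,"top",chroma_hole(t,(252,322,20,18),th),"\n side",chroma_hole(s,(238,192,17,20),th))
e=onz("top",(261.3,330.8),119.7);print("eye top",e,"side",onz("side",(245.8,198.6),119.7),tri((261.3,330.8),(245.8,198.6)))
# expected eye from tool
y=np.radians(-106.24);R=np.array([[np.cos(y),-np.sin(y)],[np.sin(y),np.cos(y)]])
print("expected",[461.1,255.4]+R@[129+1,-26])
g=cv2.cvtColor(s,cv2.COLOR_RGB2GRAY)
print(ring(s,(236,215,24,24),125), tri((265.4,330.7),(249.2,233.0)))
p,a=ring(s,(238,224,22,20),125);print("side small ring",p,a,onz("side",p,26))
E
```

```text
0 top [('out', array([261.08, 330.54]), array([ 9.8, 10.9])), ('out', array([260.23, 332.09]), array([22.6, 27. ])), ('hole', array([260.63, 330.77]), array([14.5, 14.9]))] 
 side [('out', array([243.95, 198.64]), array([ 4.8, 10.1])), ('out', array([250.66, 201.67]), array([20.6, 24.8]))]
10 top [('out', array([259.86, 329.76]), array([18.7, 22.3])), ('hole', array([260.55, 330.83]), array([15. , 15.4]))] 
 side [('out', array([247.03, 200.36]), array([15.7, 20.8]))]
20 top [('out', array([259.88, 329.75]), array([18.1, 22. ]))] 
 side [('out', array([247.09, 200.07]), array([15.6, 19.9]))]
eye top [398.99098245 136.12324924] side [400.85473957 138.78061972] (array([399.78449237, 135.79720091, 121.71239212]), array([-1.60205755,  0.14932111,  0.01262782]))
expected [399.78144591 137.8583694 ]
(array([240.32700586, 209.30437088]), array([ 8.17283058, 61.44168854])) (array([400.11255659, 140.00506862,  25.11028582]), array([-1.34053163,  0.12502937,  0.00963941]))
side small ring [247.96757221 230.56613255] [12.91546917 14.31744289] [399.30450145 148.62436522]
```

Request:
jog_arm(moves=[[[1,0,5,0,0],[1,0,10,0,0],[0,0,10,0,0],[0,0,6,0,0],[0,0,2,0,0],[0,0,0,0,0],[0,0,0,0,0],[0,0,0,0,0]]])

```text
clock: 8.8
position: [462.0, 257.3, 273.0]
ee_rot: [0.8, 0.6, 0.0, 0.0]
wrist_force: [-0.6, -0.2, -4.7]
grip_width: 15.6
grasp_force: 40.0
```

Run:
```python
from h import *
s=env.sense();print(s["position"],s["ee_rot"].round(4),s["wrist_force"],s["ft_torque"])
a=env.capture("top");b=env.capture("side");cv2.imwrite("pics/t4.png",a[:,:,::-1]);cv2.imwrite("pics/s4.png",b[:,:,::-1])
z=s["position"][2]-205.9+20
for th in(-5,0,5,10): 
  for o in chroma_hole(a.copy(),(250,320,24,22),th):
    if o[0]=="hole": print(th,o,onz("top",o[1],z))
cv2.imwrite("pics/p4.png",np.hstack([cv2.resize(a[308:350,238:294],(400,300),interpolation=cv2.INTER_CUBIC),cv2.resize(b[165:255,210:300],(300,300),interpolation=cv2.INTER_CUBIC)])[:,:,::-1])
b2=cv2.resize(b[160:250,215:335],(800,600),interpolation=cv2.INTER_CUBIC);cv2.imwrite("pics/p4.png",b2[:,:,::-1])
```

```text
[462.00394035 257.27543461 272.9803788 ] [8.001e-01 5.998e-01 4.000e-04 0.000e+00] [-0.61383294 -0.20943799 -4.71922274] [-0.03675721  0.09456224  0.06483089]
0 ('hole', array([261.81, 330.33]), array([14. , 14.3])) [399.94339927 139.26150709]
5 ('hole', array([261.83, 330.31]), array([14.3, 14.7])) [399.97879521 139.22527575]
10 ('hole', array([261.74, 330.36]), array([14.4, 14.9])) [399.89113655 139.38831326]
```

View pics/p4.png

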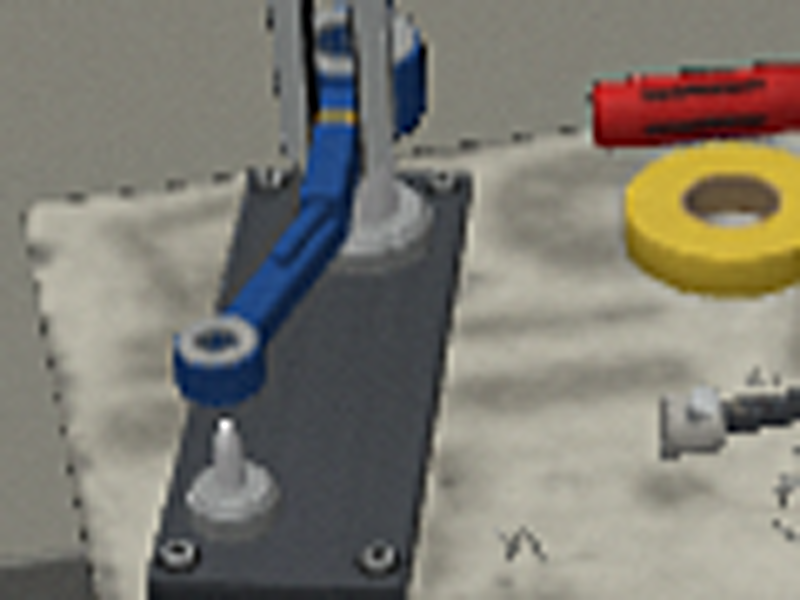

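Run:
```python
from h import *
f=lambda x,y:(215+x/6.667-.43,160+y/6.667-.43)
for nm,p,z in(("ring",(232,490),26),("tip",(226,422),52),("eye",(216,342),87),("stripe",(338,116),95)): print(nm,onz("side",f(*p),z).round(1))
c=env.camera_info("side");K=np.array([[c["fx"],0,c["cx"]],[0,c["fy"],c["cy"]],[0,0,1.]]);T=np.linalg.inv(c["cam_to_world"])
def proj(P):
    q=T@[*P,1];return (cv2.projectPoints(np.array([[q[0],-q[1],-q[2]]]),np.zeros(3),np.zeros(3),K,np.array(c["D"]))[0][0,0]-[215-.43,160-.43])*6.667
for P in((399.5,139.9,26),(399.5,139.9,52),(400,139.3,87),(473.3,299.6,26),(473.3,299.6,62),(473.3,299.6,101),(462,256.3,95)): print(P,proj(P).round(0))
```

```text
ring [401.  138.4]
tip [401.6 142.1]
eye [400.8 139.2]
stripe [462.8 257.7]
(399.5, 139.9, 26) [227. 488.]
(399.5, 139.9, 52) [221. 427.]
(400, 139.3, 87) [214. 342.]
(473.3, 299.6, 26) [358. 213.]
(473.3, 299.6, 62) [352. 132.]
(473.3, 299.6, 101) [346.  41.]
(462, 256.3, 95) [337. 118.]
```

Top and side agree that the eye is over its pin to within about 1 mm. I'll descend in stages and watch the force.

Request:
jog_arm(moves=[[[0,0,3,0,0],[0,0,3,0,0],[0,0,3,0,0],[0,0,3,0,0],[0,0,2,0,0],[0,0,0,0,0],[0,0,0,0,0]]])

```text
clock: 9.6
position: [461.8, 257.2, 258.6]
ee_rot: [0.8, 0.6, -0.0, -0.0]
wrist_force: [0.1, 0.2, -4.8]
grip_width: 15.7
grasp_force: 40.0
```

Request:
jog_arm(moves=[[[0,0,2,0,0],[0,0,2,0,0],[0,0,2,0,0],[0,0,0,0,0],[0,0,0,0,0]]])

```text
clock: 10.1
position: [461.8, 257.2, 252.6]
ee_rot: [0.8, 0.6, -0.0, -0.0]
wrist_force: [-1.0, -1.0, -5.5]
grip_width: 15.7
grasp_force: 40.0
```

Run:
```python
from h import *
s=env.sense();print(s["position"],s["ee_rot"].round(4),s["wrist_force"].round(2),s["ft_torque"].round(3))
a=env.capture("top");b=env.capture("side");cv2.imwrite("pics/t5.png",a[:,:,::-1]);cv2.imwrite("pics/s5.png",b[:,:,::-1])
z=s["position"][2]-205.9+20
for th in(-5,0,5,10): 
  for o in chroma_hole(a.copy(),(250,320,24,22),th):
    if o[0]=="hole": print(th,o,onz("top",o[1],z))
```

```text
[461.80098235 257.21107873 252.60309568] [ 8.001e-01  5.999e-01 -1.000e-04 -0.000e+00] [-1.05 -0.96 -5.45] [-0.127  0.059  0.014]
0 ('hole', array([263.26, 330.34]), array([14. , 14.2])) [399.98542641 139.10832693]
5 ('hole', array([263.21, 330.42]), array([14.2, 14.6])) [399.84065983 139.20057467]
10 ('hole', array([263.12, 330.55]), array([14.4, 15.2])) [399.60560719 139.36660658]
```

Request:
jog_arm(moves=[[[0,0,1.5,0,0],[0,0,1.5,0,0],[0,0,1.5,0,0],[0,0,1.5,0,0],[0,0,0,0,0],[0,0,0,0,0]]])

```text
clock: 10.8
position: [461.8, 257.2, 246.6]
ee_rot: [0.8, 0.6, -0.0, -0.0]
wrist_force: [-0.5, 0.8, -4.5]
grip_width: 15.5
grasp_force: 40.0
```

Request:
jog_arm(moves=[[[0,0,1.5,0,0],[0,0,1.5,0,0],[0,0,1.5,0,0],[0,0,1.5,0,0],[0,0,0,0,0],[0,0,0,0,0]]])

```text
clock: 11.4
position: [461.8, 257.2, 240.6]
ee_rot: [0.8, 0.6, -0.0, -0.0]
wrist_force: [-0.4, -0.4, -4.6]
grip_width: 15.6
grasp_force: 40.0
```

Request:
jog_arm(moves=[[[0,0,1.5,0,0],[0,0,1.5,0,0],[0,0,1,0,0],[0,0,1,0,0],[0,0,0,0,0],[0,0,0,0,0]]])

```text
clock: 12.0
position: [461.8, 257.2, 235.6]
ee_rot: [0.8, 0.6, -0.0, -0.0]
wrist_force: [-0.0, -0.1, -5.7]
grip_width: 15.5
grasp_force: 40.0
```

Request:
jog_arm(moves=[[[0,0,0.5,0,0],[0,0,0.5,0,0],[0,0,0.5,0,0],[0,0,0.5,0,0],[0,0,0,0,0],[0,0,0,0,0]]])

```text
clock: 12.6
position: [461.8, 257.2, 233.6]
ee_rot: [0.8, 0.6, -0.0, -0.0]
wrist_force: [-0.2, 1.5, -5.6]
grip_width: 15.4
grasp_force: 40.0
```

Request:
jog_arm(moves=[[[0,0,0.5,0,0],[0,0,0.5,0,0],[0,0,0,0,0],[0,0,0,0,0]]])

```text
clock: 13.0
position: [461.8, 257.2, 232.6]
ee_rot: [0.8, 0.6, -0.0, -0.0]
wrist_force: [-0.6, 0.7, -5.7]
grip_width: 15.9
grasp_force: 40.0
```

Request:
jog_arm(moves=[[[0,0,0.5,0,0],[0,0,0,0,0],[0,0,0,0,0]]])

```text
clock: 13.3
position: [461.8, 257.2, 232.2]
ee_rot: [0.8, 0.6, 0.0, -0.0]
wrist_force: [-0.1, 0.3, -5.5]
grip_width: 15.7
grasp_force: 40.0
```

Request:
jog_arm(moves=[[[0,0,0.5,0,0],[0,0,0,0,0],[0,0,0,0,0]]])

```text
clock: 13.6
position: [461.8, 257.2, 231.9]
ee_rot: [0.8, 0.6, 0.0, -0.0]
wrist_force: [-0.5, -0.0, -0.8]
grip_width: 15.8
grasp_force: 40.0
```

Contact has begun. I'll press slightly further and watch the moment to confirm both rings.

Request:
jog_arm(moves=[[[0,0,0.5,0,0],[0,0,0,0,0],[0,0,0,0,0]]])

```text
clock: 13.9
position: [461.8, 257.1, 231.9]
ee_rot: [0.8, 0.6, 0.0, -0.0]
wrist_force: [-2.5, -1.0, 5.7]
grip_width: 15.7
grasp_force: 40.0
```

Run:
```python
from h import *
s=env.sense();print(s["position"],s["ee_rot"].round(4),s["wrist_force"].round(2),s["ft_torque"].round(3))
```

```text
[461.8236804  257.12980596 231.87819846] [ 8.001e-01  5.998e-01  2.000e-04 -2.000e-04] [-2.5  -1.04  5.66] [-0.303  0.54   0.033]
```

Request:
jog_arm(moves=[[[0,0,0.5,0,0],[0,0,0,0,0],[0,0,0,0,0]]])

```text
clock: 14.2
position: [461.9, 257.1, 231.9]
ee_rot: [0.8, 0.6, 0.0, -0.0]
wrist_force: [-2.8, -0.9, 10.5]
grip_width: 15.7
grasp_force: 40.0
```

Run:
```python
from h import *
s=env.sense();print(s["position"],s["ee_rot"].round(4),s["wrist_force"].round(2),s["ft_torque"].round(3))
a=env.capture("top");b=env.capture("side");cv2.imwrite("pics/t6.png",a[:,:,::-1]);cv2.imwrite("pics/s6.png",b[:,:,::-1])
B=cv2.resize(b[160:250,215:335],(800,600),interpolation=cv2.INTER_CUBIC);cv2.imwrite("pics/p6.png",B[:,:,::-1])
```

```text
[461.8566572  257.07165578 231.87663712] [ 8.002e-01  5.998e-01  3.000e-04 -4.000e-04] [-2.76 -0.94 10.52] [-0.348  0.76   0.026]
```

View pics/p6.png

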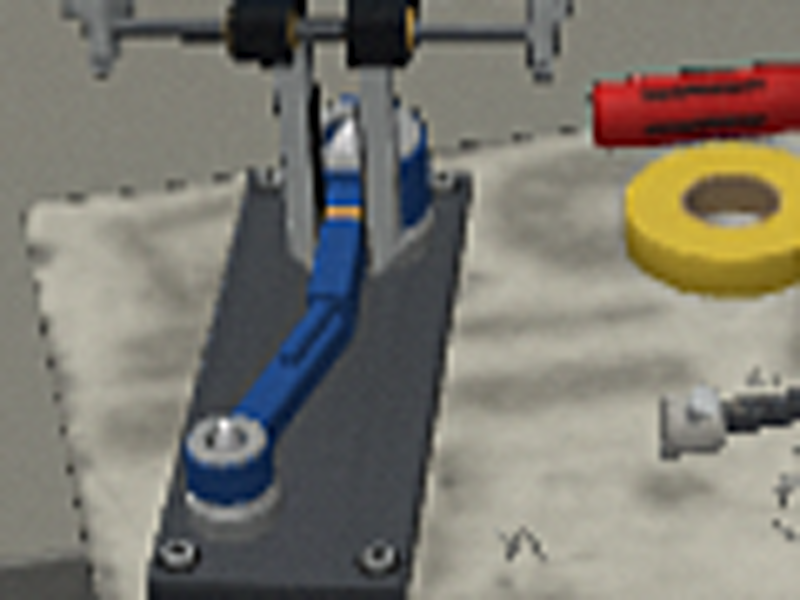

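The side picture shows the boss and eye down on both rings, with the pins through both bores (eye at (228,440)). TCP z stopped at 231.9, which is 26.0 above the bench grasp. With the lateral-force part removed, the moment puts the 15 N reaction at lever x≈13, y≈-10. That lies between the two rings, so both carry load. Lifting.

Request:
jog_arm(moves=[[[0,0,-1,0,0],[0,0,-2,0,0],[0,0,-4,0,0],[0,0,-5,0,0],[0,0,-6,0,0],[0,0,-6,0,0],[0,0,-6,0,0],[0,0,-6,0,0],[0,0,-6,0,0],[0,0,-6,0,0]]])

```text
clock: 15.3
position: [461.8, 257.2, 279.2]
ee_rot: [0.8, 0.6, 0.0, -0.0]
wrist_force: [-0.4, -0.1, -5.2]
grip_width: 15.7
grasp_force: 40.0
```

Request:
jog_arm(moves=[[[0,0,-5,0,0],[0,0,-3,0,0],[0,0,-1,0,0],[0,0,0,0,0],[0,0,0,0,0],[0,0,0,0,0],[0,0,0,0,0]]])

```text
clock: 16.0
position: [461.8, 257.2, 287.5]
ee_rot: [0.8, 0.6, -0.0, -0.0]
wrist_force: [-0.1, -0.4, -5.6]
grip_width: 15.8
grasp_force: 40.0
```

Run:
```python
from h import *
s=env.sense();print(s["position"],s["ee_rot"].round(4),s["wrist_force"].round(2),s["ft_torque"].round(3),np.abs(s["joint_vel"]).max())
a=env.capture("top");b=env.capture("side");cv2.imwrite("pics/t7.png",a[:,:,::-1]);cv2.imwrite("pics/s7.png",b[:,:,::-1])
z=s["position"][2]-205.9+20
for th in(-5,0,5,10): 
  for o in chroma_hole(a.copy(),(248,318,26,24),th):
    if o[0]=="hole": print(th,o,onz("top",o[1],z))
B=cv2.resize(b[160:250,215:335],(800,600),interpolation=cv2.INTER_CUBIC);cv2.imwrite("pics/p7.png",B[:,:,::-1])
```

```text
[461.77822509 257.19937472 287.46945435] [ 8.001e-01  5.999e-01 -2.000e-04 -0.000e+00] [-0.12 -0.36 -5.59] [-0.054  0.029 -0.03 ] 0.0023156400933975786
0 ('hole', array([260.75, 330.62]), array([14.3, 14.9])) [399.38787319 139.36457013]
5 ('hole', array([260.78, 330.61]), array([14.5, 15.2])) [399.40493377 139.31092483]
10 ('hole', array([260.75, 330.64]), array([14.7, 15.6])) [399.35252522 139.36456389]
```

View pics/p7.png

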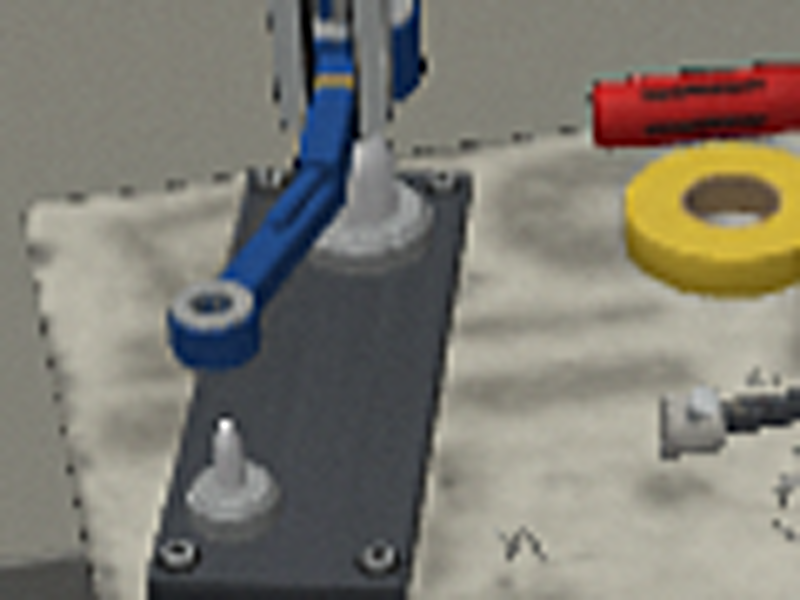

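The lever is clear of both pins (eye at (211,305), small pin tip at (226,422)). It is level and still, about 19.6 mm above the taller pin, with the bores in line to within about 1 mm. Handing in.

```bash
python3 -c "
from plant import env
print(env.hand_in())"
```

```text
the job is handed in; nothing more can be done
None
```

The lever was dry-fitted gently onto both rest rings (about 15 N) and lifted off again, and I handed in at 16 s still holding it by the stripe, level and still, in line with the pins to about 1 mm and about 2 cm above the taller pin.

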